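Seat the jack pin in a shoe last

ROBOT

A 6-joint arm with a two-finger parallel gripper is mounted at the origin on the work surface. World frame = base frame: x ahead of the robot, y to its left, z up, the work surface at z = 0. Lengths are in m, angles in rad, forces in N, time in s.
With the tool pointing down it reaches from about 0.3 to 0.775 m from the base axis. Payload 14.6 kg.
Tool frame: the origin (TCP) lies at the very end of the fingers, on their centre line; the grasp point (between the pads) lies 19 mm behind it; x points along the fingers, y is the direction in which the jaws open and shut, and the axes are right-handed (so a half turn about x gives the same grasp; the last joint's range is limited). The gripper opens to 94 mm and grips with 3 to 60 N. Pads are 16 mm wide; open, the fingers measure 119 mm over their backs; the gripper's body (75 mm by 177 mm) begins 78 mm behind the grasp point.
Start: joints at [1.161, 0.3, 1.521, -0, 1.321, -0.067], TCP at [0.185, 0.518, 0.166] pointing down, gripper open.
Joint ranges: [-3.03, 3.03], [-0.79, 2.21], [0.23, 2.52], [-1.04, 4.18], [0, 3.07], [-2.55, 2.55]. Speed limits (rad/s): [2.22, 2.22, 2.57, 3.14, 3.14, 3.14].

INTERFACE

Orientations are given as [roll, pitch, yaw] about the fixed x, y, z axes, in that order (R = Rz(yaw) Ry(pitch) Rx(roll)).
In Python, from station import ctrl, viewer, hand_in gives the robot as it stands. The module is installed in compiled form; this text tells all that it offers.
- The arm moves only by the tool play_rows, never from a script. Its argument "deltas" is a list that holds one entry, the list of rows, each a list of 7 numbers: the shift along the tool's x, y, z in mm, then the turn, a rotation vector about the tool's x, y, z in rad, then the finger opening in mm, from 0 to 94. In form: [[[dx, dy, dz, ax, ay, az, gripper], ...]]. A call has 1 to 10 rows; each row shifts and turns the commanded pose from where the row before left it, along the tool's axes as they then stand; what a row does not reach is not made up. A row lasts 1/10 s, in which the tool goes at most 50 mm and 8.59 degrees, less where a joint would pass 70% of its speed; a pose out of reach is approached as far as the arm can. A call with a gripper value outside its range is refused whole. The fingers move at their own pace and stop on an object; "grip_force" is the grip in N (left out, the last holds). Time passes only in rows, so rows that do not move let the fingers close. It gives the time, the measured TCP pose, the force and the opening at its end, in the units of the state.
- ctrl.get_obs(): the state, without advancing time (a new reading comes with each control period).
- viewer.camera(name): name is "scene" or "top" or "wrist"; returns a dict with "img" (480x640x3 uint8, red, green, blue), "fx", "fy", "cx", "cy" (pixels), "rvec" (rotation vector, rad) and "tvec" (3), from world to camera coordinates, as OpenCV has them. Camera axes: x right, y down, z forward; pixel columns grow to the right and rows downward; lengths in m; the calibration is good to about 2 mm. The wrist camera is an equidistant fisheye: a pixel r from the principal point sees the ray r / f radians off the axis. A picture is of the moment at which its call begins. There is no depth.
- hand_in(): hands the job in, once; it reports no verdict.
The state is a dict: "time_s": time; "qpos": joint angles; "joint_vel": joint speeds; "tau": joint torques, N m; "ee_pos": TCP position; "eef_rot": TCP orientation; "force": force on the tool from outside, world axes, zero at the start; "moment": the same for the moment, N m; "grip_width": finger opening in m.
Only numpy, scipy, OpenCV 4.12 (cv2) and the standard library are available. Lean on these libraries where they do the work, as an engineer would, in place of code of your own. Each camera call takes 0.05 s, during which the arm holds its last target.

TASK

Take the bright steel pin out of the wooden pin stand, feel for the blind hole in the pale wooden top of the green shoe last by sliding the pin's end about in a small spiral, and press the pin straight in until it is fully home on the bottom of the hole, then let go of it. Press gently: never push the sprung last all the way down to its stop, and leave the other pins and everything else on the bench where they are.

Things in the scene. Friction and masses are not known exactly. Their poses are not given: they have to be found in the camera images.
- pin_mid (a point): The bright steel pin to be fitted: a plain round cylinder 14 mm in diameter, 80 mm long, square-cut ends, about 90 g, standing upright in one of the three holes of the pin stand (which one varies), 20 mm of it sunk in the stand and 60 mm showing. The point is the centre of the pin, half-way up (40 mm from each end); z is its axis, up at the start.
- stand: Wooden pin stand, fixed to the bench: a block 50 (x) by 170 (y) by 32 mm high with three holes in a row along its y axis at -56, 0 and +56 mm, 20 mm deep and 16.5 mm wide (loose). Origin under the centre of the block, at bench height; z up.
- nominal (a point): Where the mouth of the hole ought to be, in the plane of the last's flat top when the last is up (132 mm above the bench). Fixed to the cradle; x towards the toe, z up. The last does not sit true: the real hole lies up to 3 mm off this point in x and up to 3 mm in y, direction unknown. Pin fully home: its centre is 16 mm above the last's top.
- floor (a point): Bottom of the hole as it ought to be, 24 mm below nominal (as far off sideways as nominal). The hole is vertical, round, 15.5 mm wide, unchamfered, blind, 24 mm deep. At 18 mm depth the pin meets a black disc that slides down stiffly (about 7 N, stays where it is pushed) to the bottom; the pin is home when the disc is pushed to the bottom.
- cradle: Fixed grey cradle carrying the green shoe last, origin on the bench under nominal, x towards the toe. The last reaches 203 mm along +x and 60 mm along -x, up to 45 mm to each side; its flat pale wooden top block is 64 (x) by 50 (y) mm, centred on the hole, 20 mm proud of the green body, which is lower everywhere.
- last (a joint): How far the sprung shoe last is pushed straight down on its cradle, in m: 0 is up (its rest), 0.018 is the hard stop. It starts to yield at about 2 N and gives 1 mm per further 1.2 N (so about 14 N at 10 mm, 24 N at the stop), springs back when let go and does not move sideways. Driving it to within 1.5 mm of the stop counts as forcing it.
- brass_pin_mid (a point): Bystander: brass pin, 14 mm in diameter, 64 mm long, upright in another hole of the stand. The point is its centre, half-way up.
- black_pin_mid (a point): Bystander: black plastic pin, 14 mm in diameter, 92 mm long, upright in another hole of the stand (72 mm showing). The point is its centre, half-way up.
- hammer: Bystander: hammer lying on the bench.
- glue_jar: Bystander: amber glue jar, 66 mm wide, 90 mm high, origin under its centre.
- tin: Bystander: dark steel bowl, 90 mm wide, 60 mm high, origin under its centre.
- brush: Bystander: brush lying on the bench.
- heel_block: Bystander: shoe heel block 60 x 55 x 28 mm, origin under its centre.

How it is judged:
On the way:
1. the steel pin has been lifted clear of the stand (height (world z) of pin_mid above 0.085 m), for 0.1 s.
At the end, for the whole second after the job is handed in: The steel pin stands in the hole of the last, at least 21.5 mm of the 24 mm deep (its centre 12 to 18.5 mm above nominal), upright within 0.12 rad (either end down), its centre within 12 mm of nominal sideways, released and still; the last is back up within 1.5 mm (z of pin_mid in the frame of nominal between 0.012 and 0.0185 m and horizontal distance between pin_mid and nominal below 0.012 m and (angle between pin_mid's own z axis and vertical below 0.12 rad or angle between pin_mid's own z axis and vertical above 3.02 rad) and value of joint last below 0.0015 m and linear speed of pin below 0.02 m/s); the robot touches nothing.
It fails at once if the sprung last is forced down to its stop (more than 16.5 mm) (value of joint last above 0.0165 m).
It fails at once if a bystander (another pin, the hammer, jar, bowl, brush or heel block) is moved more than 25 mm (distance of any of brass_pin_mid, black_pin_mid, hammer, glue_jar, tin, brush, heel_block from where it was at the start of the episode above 0.025 m).
It also fails if it takes over 72 s, if anything falls off the work surface, if the arm or the gripper's body presses on something with over 40 N, if the wrist force passes 120 N, or if a joint passes its speed limit or range.

## Working session

There is one attempt and no reset: what is moved stays moved. The work goes in short steps, Python scripts to look and compute and a tool call to move; the robot and the scene stay as the last step left them, time stands still between calls to the robot, and variables do not carry over. Pictures are saved under pics/ and viewed, and the job is handed in when it is done.

Besides the shell and the picture viewer there is one more tool, called after ">>>" by a JSON object that holds its "name" and its "arguments". play_rows: Moves the arm, as the interface text tells. Its arguments: {"type":"object","properties":{"deltas":{"type":"array","items":{"type":"array","items":{"type":"array","items":{"type":"number"}}}},"grip_force":{"type":"number"}},"required":["deltas"]}

```bash
mkdir -p pics
cat > h.py <<'E'
import numpy as np, cv2
from station import ctrl, viewer
def snap(n,fn):
    c=viewer.camera(n); cv2.imwrite('pics/'+fn,c['img'][:,:,::-1]); np.save('pics/'+fn[:-4]+'.npy',c,allow_pickle=True); return c
def load(fn): return np.load('pics/'+fn+'.npy',allow_pickle=True).item()
def ray(c,u,v):
    R,_=cv2.Rodrigues(np.array(c['rvec'],float)); t=np.array(c['tvec'],float).ravel()
    d=np.array([(u-c['cx'])/c['fx'],(v-c['cy'])/c['fy'],1.]); return -R.T@t, R.T@d
def onz(c,u,v,z):
    o,d=ray(c,u,v); return o+d*(z-o[2])/d[2]
def proj(c,P):
    return cv2.projectPoints(np.array(P,float).reshape(-1,3),np.array(c['rvec'],float),np.array(c['tvec'],float),np.array([[c['fx'],0,c['cx']],[0,c['fy'],c['cy']],[0,0,1.]]),None)[0].reshape(-1,2)
E
python3 - <<'E'
from h import *
print(ctrl.get_obs())
for n in('scene','top','wrist'):
    c=snap(n,n+'0.png'); print(n,c['fx'],c['cx'],c['cy'],ray(c,c['cx'],c['cy']))
E
```

```text
{'time_s': 0.0, 'qpos': array([ 1.16141026e+00,  3.00487075e-01,  1.52159322e+00, -4.92736873e-06,
        1.32072010e+00, -6.66004577e-02]), 'joint_vel': array([ 0.00068961, -0.00062078,  0.00053274, -0.00057749, -0.00071149,
       -0.00048351]), 'tau': array([-6.49171470e-04, -5.31811881e+01, -3.52725291e+01,  7.07206596e-02,
        2.44758086e-02, -1.27267426e-04]), 'ee_pos': array([0.18473779, 0.51770515, 0.16567247]), 'eef_rot': array([-1.63344511,  1.56958858, -1.97622949]), 'force': array([ 0.05500846,  0.63135915, -0.67117027]), 'moment': array([ 0.02513211, -0.00099005,  0.03166175]), 'grip_width': 0.09392273502477025}
scene 501.86260139192586 317.1514394495887 242.70825786370906 (array([ 1.28852115, -0.28110002,  0.94642373]), array([-0.62875091,  0.21192603, -0.74817087]))
top 489.540036929441 314.08939137932555 245.28890690151266 (array([ 0.36731589, -0.04984637,  1.23514977]), array([ 0.17946246, -0.00144865, -0.98376376]))
wrist 371.64829954431775 320.7046935693905 240.02837089207492 (array([0.11954452, 0.54228247, 0.38334577]), array([ 0.22498108, -0.08010228, -0.97106495]))
```

View pics/scene0.png

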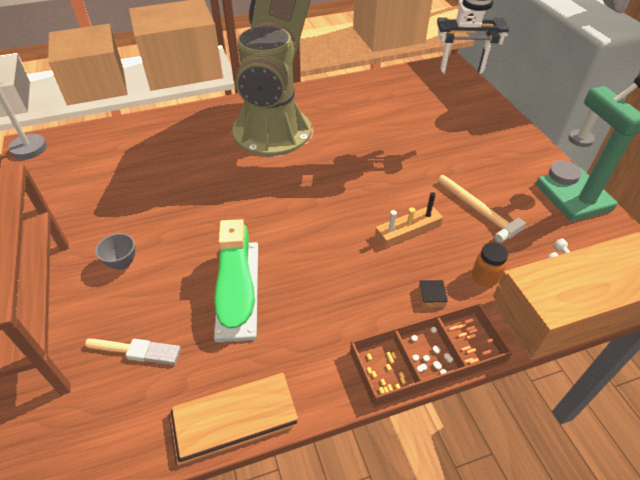

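View pics/top0.png

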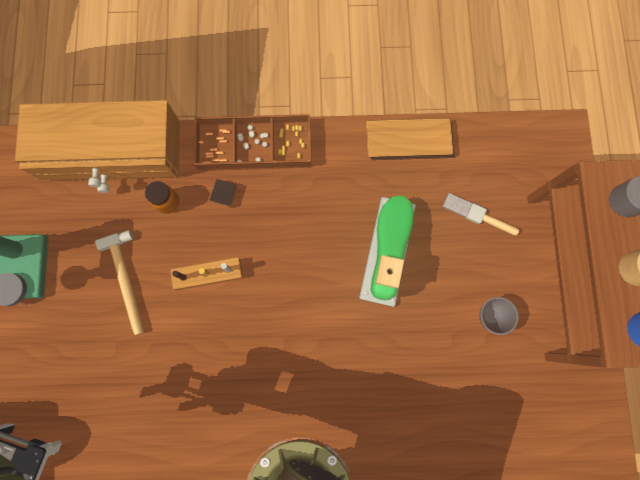

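View pics/wrist0.png

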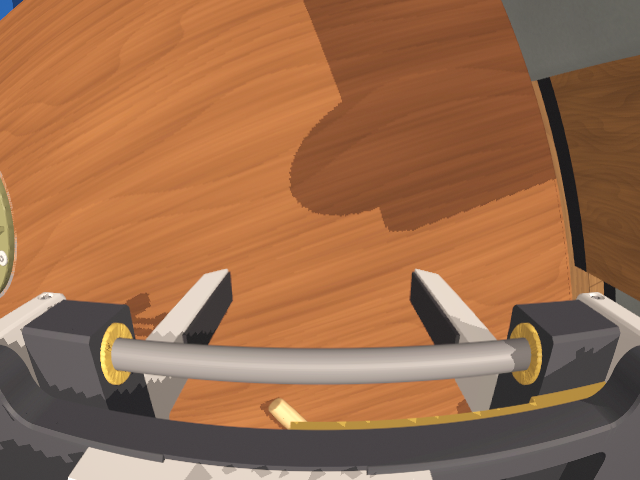

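The scene and top views show the steel pin at the last-side end of the stand (top ~(225,267)), brass in the middle and black at the far end. The hole is visible in the pale block at top (390,271). I'll zoom in to measure.

Run:
```python
from h import *
t=load('top0');s=load('scene0')
a=cv2.resize(t['img'][250:300,160:260],None,fx=8,fy=8,interpolation=cv2.INTER_CUBIC)
b=cv2.resize(t['img'][185:310,350:425],None,fx=4.5,fy=4.5,interpolation=cv2.INTER_CUBIC)
cv2.imwrite('pics/a.png',a[:,:,::-1]);cv2.imwrite('pics/b.png',b[:,:,::-1])
d=cv2.resize(s['img'][185:255,370:450],None,fx=8,fy=8,interpolation=cv2.INTER_CUBIC)
cv2.imwrite('pics/d.png',d[:,:,::-1])
e=cv2.resize(s['img'][210:260,205:260],None,fx=10,fy=10,interpolation=cv2.INTER_CUBIC)
cv2.imwrite('pics/e.png',e[:,:,::-1])
```

```text
(no output)
```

View pics/a.png

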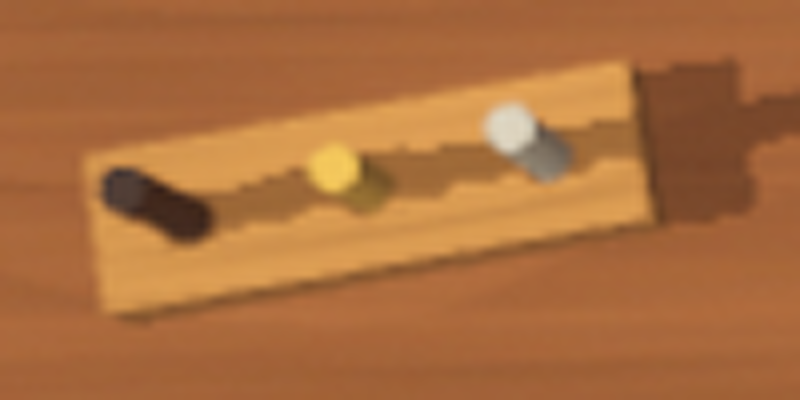

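View pics/b.png

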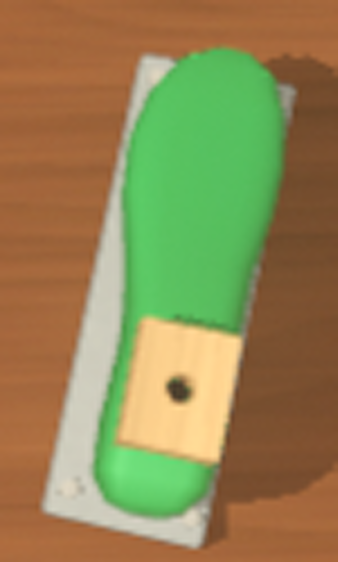

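View pics/d.png

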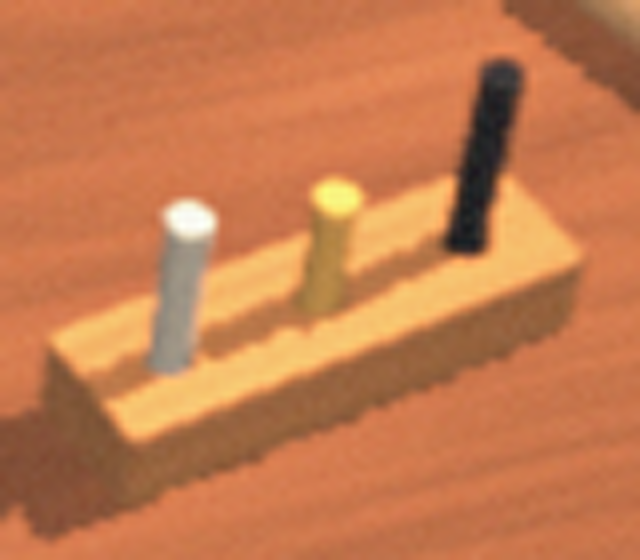

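View pics/e.png

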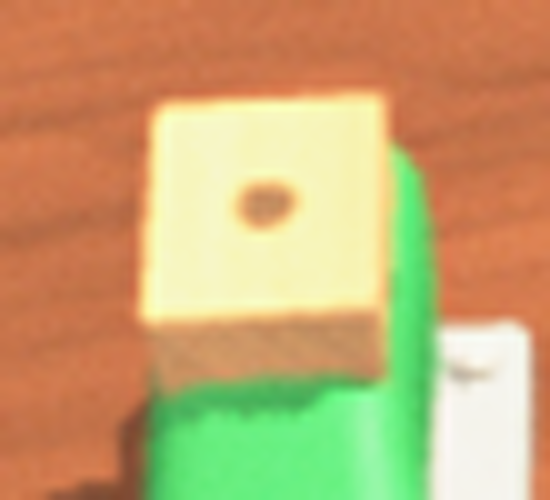

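```bash
cat >> h.py <<'E'
def tri(c1,p1,c2,p2):
    o1,d1=ray(c1,*p1);o2,d2=ray(c2,*p2)
    a=np.linalg.lstsq(np.c_[d1,-d2],o2-o1,rcond=None)[0]
    A=o1+a[0]*d1;B=o2+a[1]*d2; return (A+B)/2,np.linalg.norm(A-B)
E
python3 - <<'E'
from h import *
t=load('top0');s=load('scene0')
k=.44
T=(390.0-.4,271.4-.4);S=(231.7-.45,230.5-.45)
print('hole',tri(t,T,s,S),onz(t,*T,.132),onz(s,*S,.132))
T=(223.9-k,265.9-k);S=(393.75-k,212.4-k)
print('pin',tri(t,T,s,S),onz(t,*T,.092),onz(s,*S,.092))
T=(160+124/8-k,250+188/8-k);S=(370+502/8-k,185+73/8-k)
print('black',tri(t,T,s,S),onz(t,*T,.104),onz(s,*S,.104))
T=(160+335/8-k,250+168/8-k);S=(370+337/8-k,185+198/8-k)
print('brass',tri(t,T,s,S),onz(t,*T,.076),onz(s,*S,.076))
# block corners at .132 top img, and scene
P=[onz(t,350+x/4.5-.4,185+y/4.5-.4,.132) for x,y in [(141,318),(243,336),(216,464),(118,443)]]
print(np.array(P),np.mean(P,0))
Q=[onz(s,205+x/10-.45,210+y/10-.45,.132) for x,y in [(155,103),(383,95),(385,307),(141,322)]]
print(np.array(Q),np.mean(Q,0))
# stand corners
P=[onz(t,160+x/8-k,250+y/8-k,.032) for x,y in [(85,157),(629,62),(656,220),(105,311)]]
print(np.array(P),np.mean(P,0))
from scipy.spatial.transform import Rotation as R
print(R.from_euler('xyz',ctrl.get_obs()['eef_rot']).as_matrix())
E
```

```text
hole (array([ 0.50496409, -0.21995936,  0.13029748]), np.float64(0.002651635689170086)) [ 0.50449803 -0.22100728  0.132     ] [ 0.50703138 -0.2188158   0.132     ]
pin (array([0.53432426, 0.16524889, 0.09036558]), np.float64(0.003235354319784581)) [0.53354304 0.1633782  0.092     ] [0.53594676 0.16607771 0.092     ]
black (array([0.5179388 , 0.27586796, 0.10248078]), np.float64(0.003527716273886149)) [0.51709781 0.27369884 0.104     ] [0.51941327 0.27679521 0.104     ]
brass (array([0.52588295, 0.22084613, 0.0737108 ]), np.float64(0.0029730481107525224)) [0.52505499 0.21886744 0.076     ] [0.5280172  0.22110402 0.076     ]
[[ 0.54114257 -0.20324891  0.132     ]
 [ 0.53048008 -0.25434256  0.132     ]
 [ 0.46611958 -0.23692898  0.132     ]
 [ 0.4780172  -0.18841867  0.132     ]] [ 0.50393986 -0.22073478  0.132     ]
[[ 0.46783707 -0.23606094  0.132     ]
 [ 0.48201062 -0.18666819  0.132     ]
 [ 0.54522419 -0.20095891  0.132     ]
 [ 0.53239375 -0.25217718  0.132     ]] [ 0.50686641 -0.2189663   0.132     ]
[[0.53664353 0.30661228 0.032     ]
 [0.56171548 0.13803365 0.032     ]
 [0.51208848 0.12967768 0.032     ]
 [0.48868286 0.2992472  0.032     ]] [0.52478259 0.2183927  0.032     ]
[[-3.53090504e-04  3.36124507e-01  9.41817494e-01]
 [-8.09220550e-04  9.41817148e-01 -3.36124687e-01]
 [-9.99999610e-01 -8.80820505e-04 -6.05478335e-05]]
```

```bash
cat > plan.py <<'E'
import sys
from h import *
from scipy.spatial.transform import Rotation as R
x,y,z,jaw=map(float,sys.argv[1:5]);n=int(sys.argv[5]);g=sys.argv[6]
o=ctrl.get_obs();p=np.array(o['ee_pos']);r=R.from_euler('xyz',o['eef_rot'])
M=r.as_matrix();ja=np.arctan2(M[1,1],M[0,1]);dj=np.radians(jaw)-ja
dj=(dj+np.pi/2)%np.pi-np.pi/2
print('at',p,'jaw',np.degrees(ja),'F',o['force'],'w',o['grip_width'])
t=np.array([x,y,z]);rows=[]
for i in range(n):
    d=np.round(r.as_matrix().T@(t-p)*1000/(n-i),1); a=round(-dj/(n),3)
    rows.append([*map(float,d),a,0,0,float(g)])
    p=p+r.as_matrix()@d/1000; r=r*R.from_rotvec([a,0,0])
for q in rows: print(q)
print('end',p)
E
python3 plan.py 0.5347 0.1647 0.16 8.4 16 94
```

```text
at [0.18476499 0.51777726 0.1658097 ] jaw 70.35905893708107 F [-0.27187786 -0.1860172  -0.36534595] w 0.09406080242416787
[0.4, -13.4, 28.0, np.float64(0.068), 0, 0, 94.0]
[0.4, -11.5, 28.9, np.float64(0.068), 0, 0, 94.0]
[0.4, -9.5, 29.6, np.float64(0.068), 0, 0, 94.0]
[0.4, -7.5, 30.2, np.float64(0.068), 0, 0, 94.0]
[0.4, -5.4, 30.6, np.float64(0.068), 0, 0, 94.0]
[0.4, -3.3, 30.9, np.float64(0.068), 0, 0, 94.0]
[0.4, -1.2, 31.0, np.float64(0.068), 0, 0, 94.0]
[0.4, 0.9, 31.1, np.float64(0.068), 0, 0, 94.0]
[0.3, 3.0, 30.9, np.float64(0.068), 0, 0, 94.0]
[0.4, 5.1, 30.6, np.float64(0.068), 0, 0, 94.0]
[0.3, 7.2, 30.2, np.float64(0.068), 0, 0, 94.0]
[0.4, 9.2, 29.7, np.float64(0.068), 0, 0, 94.0]
[0.3, 11.2, 29.0, np.float64(0.068), 0, 0, 94.0]
[0.4, 13.1, 28.2, np.float64(0.068), 0, 0, 94.0]
[0.3, 15.0, 27.2, np.float64(0.068), 0, 0, 94.0]
[0.4, 16.8, 26.1, np.float64(0.068), 0, 0, 94.0]
end [0.53468369 0.16466146 0.15997189]
```

>>> {"name": "play_rows", "arguments": {"deltas": [[[0.4, -13.4, 28.0, 0.068, 0, 0, 94], [0.4, -11.5, 28.9, 0.068, 0, 0, 94], [0.4, -9.5, 29.6, 0.068, 0, 0, 94], [0.4, -7.5, 30.2, 0.068, 0, 0, 94], [0.4, -5.4, 30.6, 0.068, 0, 0, 94], [0.4, -3.3, 30.9, 0.068, 0, 0, 94], [0.4, -1.2, 31.0, 0.068, 0, 0, 94], [0.4, 0.9, 31.1, 0.068, 0, 0, 94]]], "grip_force": 30}}

```text
time_s: 0.95
ee_pos: [0.3606, 0.3404, 0.1629]
eef_rot: [-1.606, 1.571, -2.496]
force: [0.1, -0.1, 0.9]
grip_width: 0.0941
```

>>> {"name": "play_rows", "arguments": {"deltas": [[[0.3, 3.0, 30.9, 0.068, 0, 0, 60], [0.4, 5.1, 30.6, 0.068, 0, 0, 60], [0.3, 7.2, 30.2, 0.068, 0, 0, 60], [0.4, 9.2, 29.7, 0.068, 0, 0, 60], [0.3, 11.2, 29.0, 0.068, 0, 0, 60], [0.4, 13.1, 28.2, 0.068, 0, 0, 60], [0.3, 15.0, 27.2, 0.068, 0, 0, 60], [0.4, 16.8, 26.1, 0.068, 0, 0, 60], [0, 0, 0, 0, 0, 0, 60], [0, 0, 0, 0, 0, 0, 60]]]}}

```text
time_s: 1.95
ee_pos: [0.5346, 0.1647, 0.1598]
eef_rot: [-1.642, 1.57, -3.073]
force: [-0.9, 0.6, 0.4]
grip_width: 0.0598
```

```bash
python3 plan.py 0.5347 0.1647 0.049 8.4 5 60; python3 -c "
from h import *
for n in('top','scene','wrist'): snap(n,n+'1.png')"
```

```text
at [0.53463399 0.16465115 0.15979906] jaw 8.007509511658714 F [-0.87944714  0.63688576  0.36404191] w 0.05979171251317353
[22.2, 0.0, -0.0, np.float64(-0.001), 0, 0, 60.0]
[22.1, 0.0, -0.0, np.float64(-0.001), 0, 0, 60.0]
[22.2, 0.1, -0.0, np.float64(-0.001), 0, 0, 60.0]
[22.1, 0.0, -0.0, np.float64(-0.001), 0, 0, 60.0]
[22.2, 0.1, -0.0, np.float64(-0.001), 0, 0, 60.0]
end [0.534732   0.16467273 0.04899892]
```

View pics/wrist1.png

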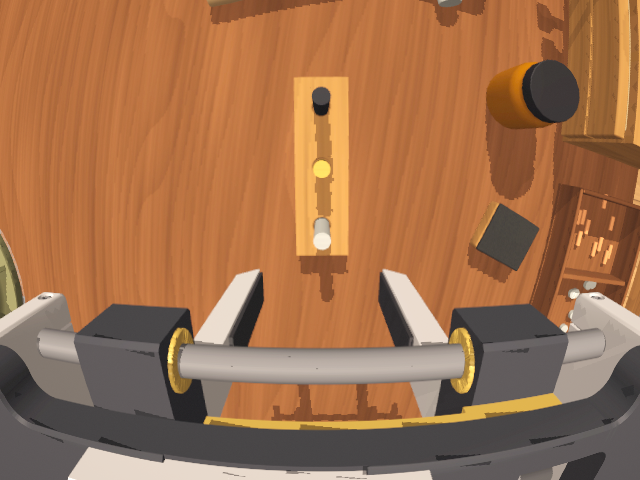

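View pics/scene1.png

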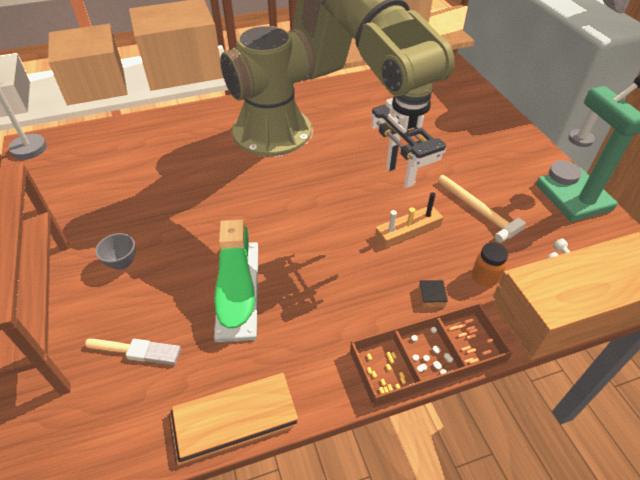

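The wrist view shows the pin's end at (322,240), midway between the finger edges (about 262 and 380). The stand row also lines up with the fingers. I'll use the wrist ray as a third estimate.

```bash
cat >> h.py <<'E'
def wray(c,u,v):
    R,_=cv2.Rodrigues(np.array(c['rvec'],float)); t=np.array(c['tvec'],float).ravel()
    a=np.array([u-c['cx'],v-c['cy']]); r=np.hypot(*a); th=r/c['fx']
    d=np.array([*(np.sin(th)*a/max(r,1e-9)),np.cos(th)]); return -R.T@t, R.T@d
def wonz(c,u,v,z):
    o,d=wray(c,u,v); return o+d*(z-o[2])/d[2]
E
python3 - <<'E'
from h import *
c=load('wrist1'); print(wonz(c,321.5,240.5,.092),wonz(c,321,169,.076),wonz(c,321,97,.104))
a=cv2.resize(c['img'][200:265,280:360],None,fx=8,fy=8);cv2.imwrite('pics/w1z.png',a[:,:,::-1])
E
```

```text
[0.53484698 0.16536882 0.092     ] [0.52664168 0.22031323 0.076     ] [0.51887663 0.27444595 0.104     ]
```

View pics/w1z.png

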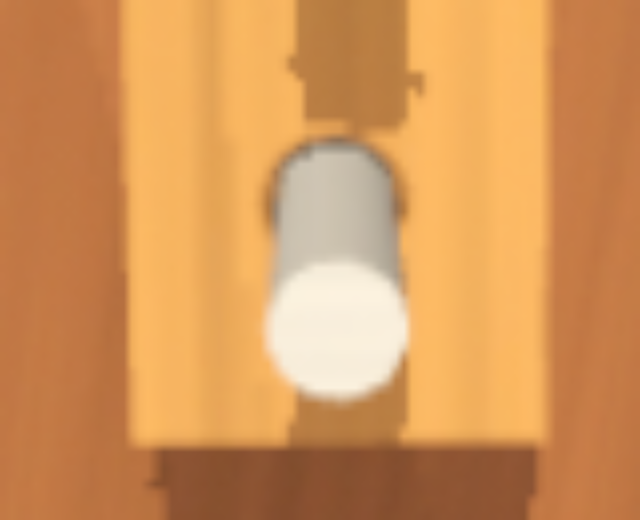

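All three views agree at about (0.5347, 0.165). Descending and gripping.

>>> {"name": "play_rows", "arguments": {"deltas": [[[22.2, 0, 0, 0, 0, 0, 60], [22.2, 0, 0, 0, 0, 0, 60], [22.2, 0, -0.2, 0, 0, 0, 60], [22.2, 0, -0.2, 0, 0, 0, 60], [22.0, 0, 0, 0, 0, 0, 60], [0, 0, 0, 0, 0, 0, 10], [0, 0, 0, 0, 0, 0, 10], [0, 0, 0, 0, 0, 0, 10], [0, 0, 0, 0, 0, 0, 10], [0, 0, 0, 0, 0, 0, 10]]], "grip_force": 35}}

```text
time_s: 3.1
ee_pos: [0.5351, 0.1654, 0.0502]
eef_rot: [1.657, 1.57, 0.226]
force: [0.2, 0.5, 0.5]
grip_width: 0.0236
```

>>> {"name": "play_rows", "arguments": {"deltas": [[[0, 0, 0, 0, 0, 0, 5], [0, 0, 0, 0, 0, 0, 5]]]}}

```text
time_s: 3.3
ee_pos: [0.5349, 0.1653, 0.0498]
eef_rot: [1.68, 1.57, 0.249]
force: [-0.0, -0.3, 1.9]
grip_width: 0.0115
```

>>> {"name": "play_rows", "arguments": {"deltas": [[[0, 0, 0, 0, 0, 0, 5], [0, 0, 0, 0, 0, 0, 5]]]}}

```text
time_s: 3.5
ee_pos: [0.535, 0.1653, 0.0498]
eef_rot: [1.589, 1.57, 0.158]
force: [-0.3, 0.1, 3.3]
grip_width: 0.0116
```

```bash
python3 -c "
from h import *
c=snap('wrist','wrist2.png')
c=snap('scene','scene2.png');cv2.imwrite('pics/s2z.png',cv2.resize(c['img'][100:260,350:470],None,fx=4,fy=4)[:,:,::-1])"
```

```text
(no output)
```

View pics/wrist2.png

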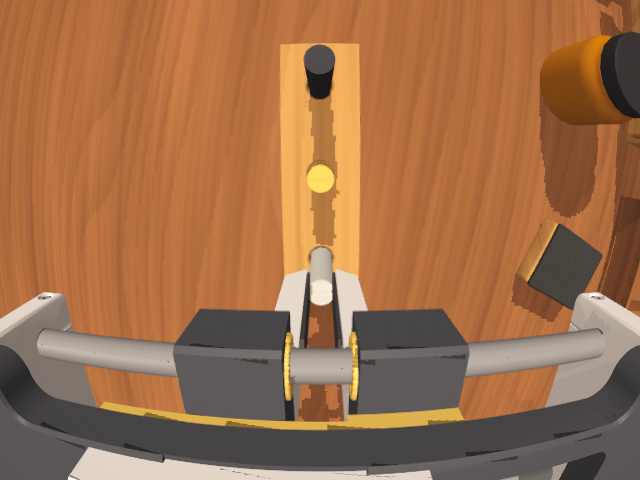

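View pics/s2z.png

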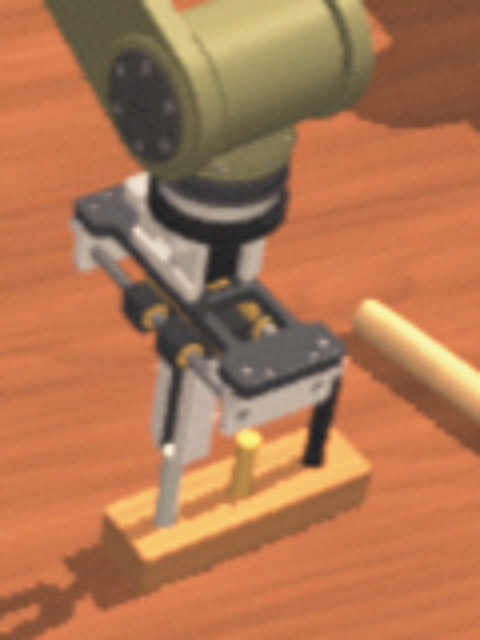

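```bash
python3 -c "
from h import *
o=ctrl.get_obs();p=o['ee_pos'];print(p,o['grip_width'],o['force'],o['qpos'])
s=load('scene2');q=proj(s,[p,p+[0,0,.042],[.5347,.165,.092],[.5347,.165,.032]]);print(q,(q-[350,100])*4)
w=load('wrist2')
from scipy.optimize import least_squares
for P in [p,p+[0,0,.042],[.5347,.165,.032]]:
    R,_=cv2.Rodrigues(np.array(w['rvec'],float));v=R@np.array(P)+np.array(w['tvec']).ravel()
    th=np.arctan2(np.hypot(v[0],v[1]),v[2]);print(w['fx']*th*v[:2]/np.hypot(v[0],v[1])+[w['cx'],w['cy']])
cv2.imwrite('pics/w2z.png',cv2.resize(w['img'][220:420,240:400],None,fx=3.5,fy=3)[:,:,::-1])
"
```

```text
[0.53494895 0.16530859 0.04973094] 0.010900353479525199 [-0.05397278  0.16185027  3.31107843] [ 2.34313534e-01  4.42858954e-01  1.61320327e+00 -3.86652397e-05
  1.08497386e+00  9.43105119e-02]
[[390.94159993 223.90250912]
 [392.83242768 211.83464253]
 [392.68448776 211.71532848]
 [390.01740932 228.7755872 ]] [[163.76639971 495.6100365 ]
 [171.32971071 447.33857012]
 [170.73795103 446.86131392]
 [160.06963728 515.10234878]]
[320.90742477 266.65257796]
[321.10956222 291.95924175]
[320.40331447 258.82542112]
```

View pics/w2z.png

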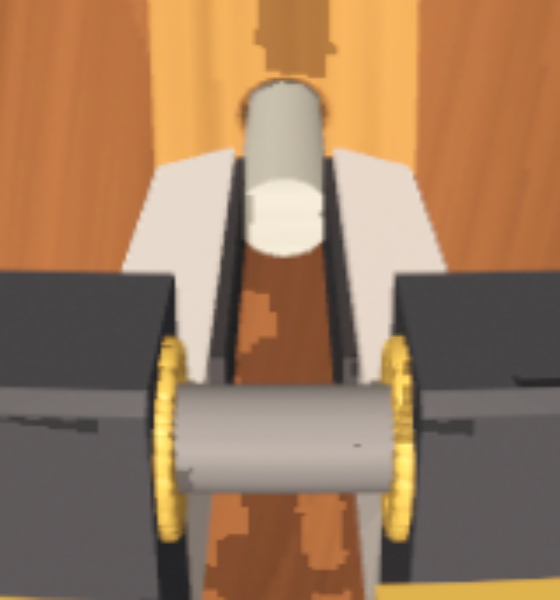

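The pads have the pin: its end sits between them at wrist (321,292), as predicted. Lifting.

>>> {"name": "play_rows", "arguments": {"deltas": [[[-5, 0, 0, 0, 0, 0, 5], [-10, 0, 0, 0, 0, 0, 5], [-15, 0, 0, 0, 0, 0, 5], [-20, 0, 0, 0, 0, 0, 5], [-25, 0, 0, 0, 0, 0, 5], [-30, 0, 0, 0, 0, 0, 5], [-20, 0, 0, 0, 0, 0, 5], [-10, 0, 0, 0, 0, 0, 5], [0, 0, 0, 0, 0, 0, 5], [0, 0, 0, 0, 0, 0, 5]]]}}

```text
time_s: 4.6
ee_pos: [0.5343, 0.1652, 0.1835]
eef_rot: [-1.489, 1.569, -2.92]
force: [-1.0, 0.2, -2.0]
grip_width: 0.0111
```

```bash
python3 -c "
from h import *
o=ctrl.get_obs();p=o['ee_pos'];print(p,o['grip_width'],o['force'])
c=snap('wrist','wrist3.png');cv2.imwrite('pics/w3z.png',cv2.resize(c['img'][220:420,240:400],None,fx=3,fy=3)[:,:,::-1])
c=snap('scene','scene3.png');q=proj(c,[p,p+[0,0,.042],p-[0,0,.038]]);print(q)
x,y=q[0].astype(int);print(x,y);cv2.imwrite('pics/s3z.png',cv2.resize(c['img'][y-50:y+40,x-40:x+40],None,fx=6,fy=6)[:,:,::-1])
c=snap('top','top3.png');q=proj(c,[p,p+[0,0,.042],p-[0,0,.038]]);print(q)
"
```

```text
[0.53433674 0.16520087 0.18349982] 0.011064290688819272 [-1.03310791  0.17307757 -2.04943792]
[[397.16979526 182.98963217]
 [399.40738328 168.67566517]
 [395.24905428 195.27671214]]
397 182
[[214.8092279  259.27541562]
 [210.72790083 256.23375224]
 [218.23805126 261.83079193]]
```

View pics/w3z.png

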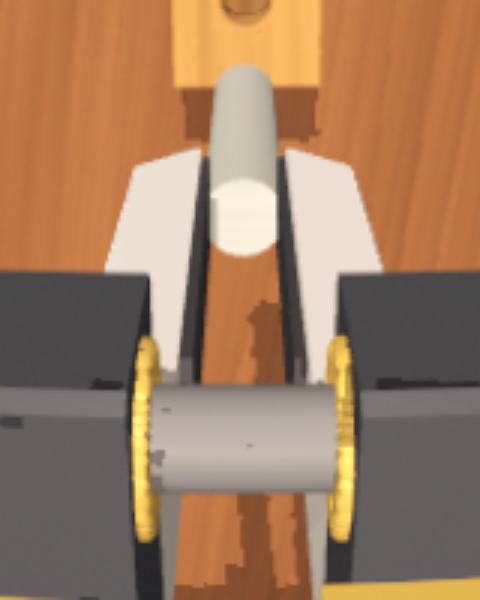

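View pics/s3z.png

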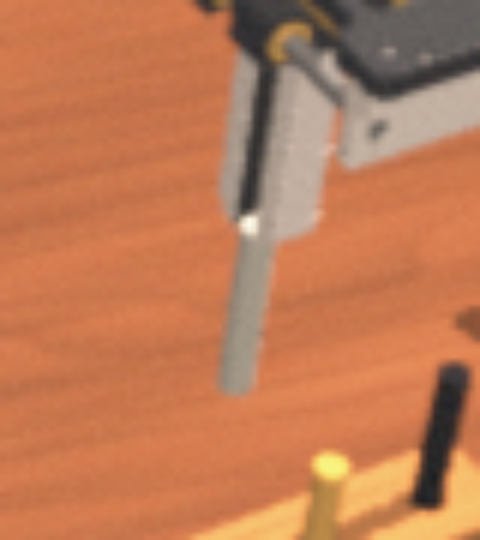

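The pin is lifted and upright. But the fingertips look as if they end higher than the reported TCP. I'll check that before going on.

```bash
python3 -c "
from h import *
w=load('wrist1');o,_=wray(w,320,240);print('cam',o)
p=np.array([.5346,.1647,.1598]);j=np.array([np.cos(np.radians(8)),np.sin(np.radians(8)),0])
R,_=cv2.Rodrigues(np.array(w['rvec'],float));t=np.array(w['tvec']).ravel()
n=np.array([-j[1],j[0],0])
for dz in(0,.01,.02,.03,.04):
  for k in (-.008,.008):
    q=[]
    for sgn in(-1,1):
      v=R@(p+[0,0,dz]+sgn*.03*j+k*n)+t;th=np.arctan2(np.hypot(v[0],v[1]),v[2]);q.append(w['fx']*th*v[:2]/np.hypot(v[0],v[1])+[w['cx'],w['cy']])
    print(dz,k,np.round(q,0).tolist(), proj(load('scene1'),p+[0,0,dz]+.03*j+k*n).round())
s=load('scene1')
cv2.imwrite('pics/s1z.png',cv2.resize(s['img'][90:210,360:460],None,fx=5,fy=5)[:,:,::-1])
"
```

```text
cam [0.52403241 0.2347223  0.37776213]
0 -0.008 [[273.0, 280.0], [369.0, 280.0]] [[400. 200.]]
0 0.008 [[272.0, 255.0], [370.0, 255.0]] [[406. 198.]]
0.01 -0.008 [[271.0, 285.0], [371.0, 285.0]] [[401. 197.]]
0.01 0.008 [[270.0, 260.0], [372.0, 260.0]] [[407. 195.]]
0.02 -0.008 [[269.0, 291.0], [373.0, 292.0]] [[401. 193.]]
0.02 0.008 [[268.0, 265.0], [375.0, 265.0]] [[407. 191.]]
0.03 -0.008 [[267.0, 298.0], [376.0, 298.0]] [[402. 190.]]
0.03 0.008 [[266.0, 271.0], [377.0, 271.0]] [[408. 188.]]
0.04 -0.008 [[264.0, 305.0], [379.0, 305.0]] [[402. 187.]]
0.04 0.008 [[263.0, 277.0], [380.0, 277.0]] [[408. 185.]]
```

View pics/s1z.png

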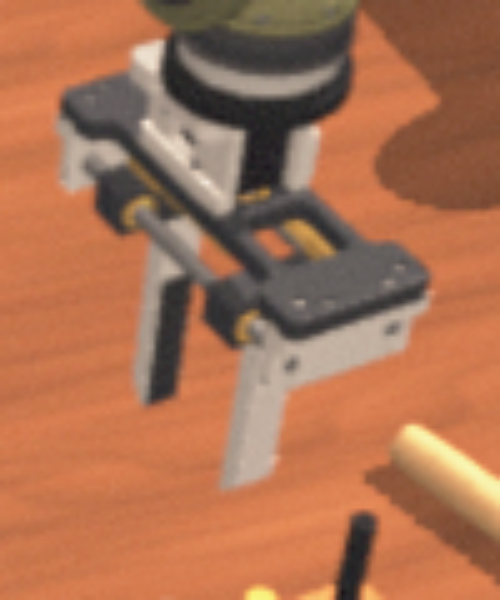

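Two views put the fingertips about 35 mm above the reported TCP, so only about 7 mm of the pin is gripped. I'll set it back in its hole and regrip 11 mm lower. That height is safe whichever is right, since the TCP stays above the stand and the block.

>>> {"name": "play_rows", "arguments": {"deltas": [[[20, 0, 0, 0, 0, 0, 5], [30, 0, 0, 0, 0, 0, 5], [30, 0, 0, 0, 0, 0, 5], [20, 0, 0, 0, 0, 0, 5], [10, 0, 0, 0, 0, 0, 5], [8, 0, 0, 0, 0, 0, 5], [6, 0, 0, 0, 0, 0, 5], [5, 0, 0, 0, 0, 0, 5], [4, 0, 0, 0, 0, 0, 5], [0, 0, 0, 0, 0, 0, 5]]]}}

```text
time_s: 5.75
ee_pos: [0.5347, 0.1652, 0.0513]
eef_rot: [-1.391, 1.571, -2.821]
force: [1.2, 0.1, -1.7]
grip_width: 0.0114
```

>>> {"name": "play_rows", "arguments": {"deltas": [[[0, 0, 0, 0, 0, 0, 24], [0, 0, 0, 0, 0, 0, 24], [0, 0, 0, 0, 0, 0, 24], [4, 0, 0, 0, 0, 0, 24], [4, 0, 0, 0, 0, 0, 24], [3.5, 0, 0, 0, 0, 0, 24], [0, 0, 0, 0, 0, 0, 24]]]}}

```text
time_s: 6.45
ee_pos: [0.5344, 0.1652, 0.0392]
eef_rot: [-1.461, 1.57, -2.892]
force: [0.3, -0.4, 0.5]
grip_width: 0.0239
```

```bash
python3 -c "
from h import *
c=snap('wrist','wrist4.png');cv2.imwrite('pics/w4z.png',cv2.resize(c['img'][200:400,240:400],None,fx=3,fy=3)[:,:,::-1])
c=snap('scene','scene4.png');cv2.imwrite('pics/s4z.png',cv2.resize(c['img'][140:250,350:450],None,fx=5,fy=5)[:,:,::-1])
o=ctrl.get_obs();print(o['ee_pos'],o['force'],o['grip_width'])"
```

```text
[0.53470588 0.16528745 0.03985637] [0.00300813 0.45697929 0.04766102] 0.02432117214660357
```

View pics/w4z.png

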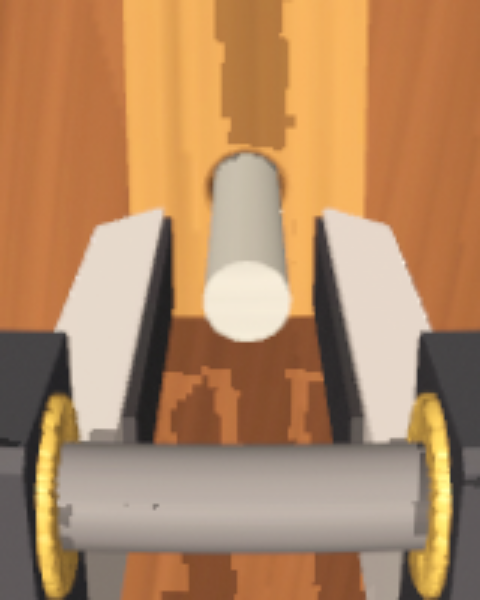

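View pics/s4z.png

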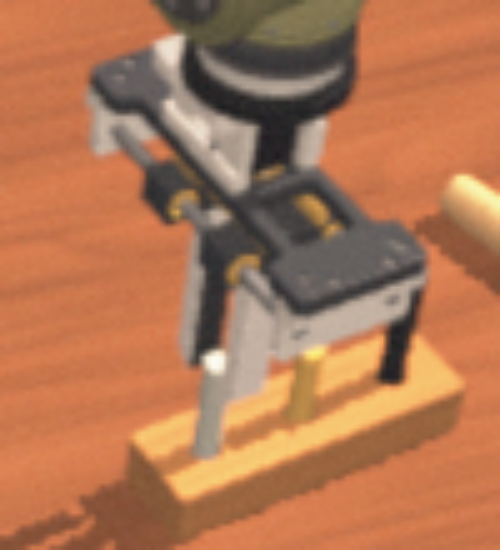

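```bash
python3 -c "
from h import *
w=load('wrist1');s=load('scene1')
def tr(S,W):
  o1,d1=ray(s,*S);o2,d2=wray(w,*W);a=np.linalg.lstsq(np.c_[d1,-d2],o2-o1,rcond=None)[0];A=o1+a[0]*d1;B=o2+a[1]*d2
  return ((A+B)/2).round(4),np.linalg.norm(A-B).round(4)
print(tr((415,184),(405,276)),'tcp .5346 .1647 .1598')
cv2.imwrite('pics/w1f.png',cv2.resize(w['img'][250:420,220:440],None,fx=3.5,fy=3.5)[:,:,::-1])
cv2.imwrite('pics/s1f.png',cv2.resize(s['img'][155:195,385:425],None,fx=14,fy=14)[:,:,::-1])
"
```

```text
(array([0.5744, 0.1838, 0.2097]), np.float64(0.0043)) tcp .5346 .1647 .1598
```

View pics/w1f.png

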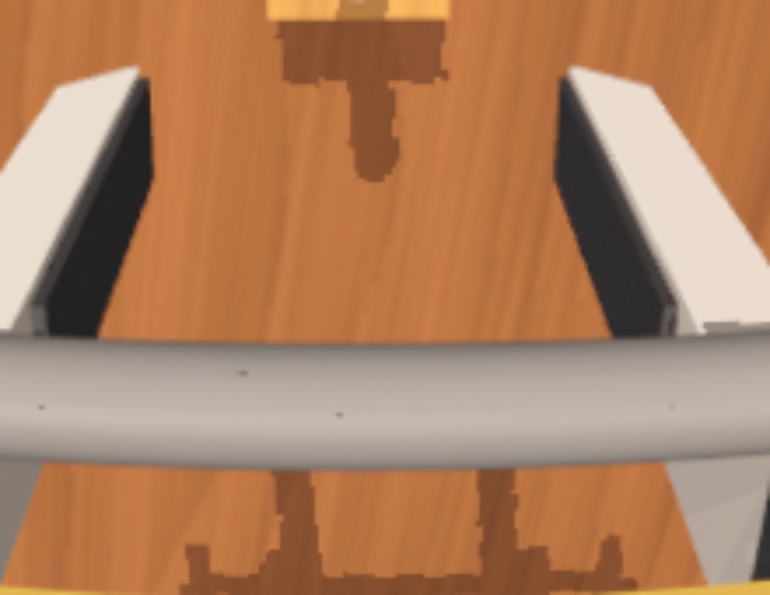

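View pics/s1f.png

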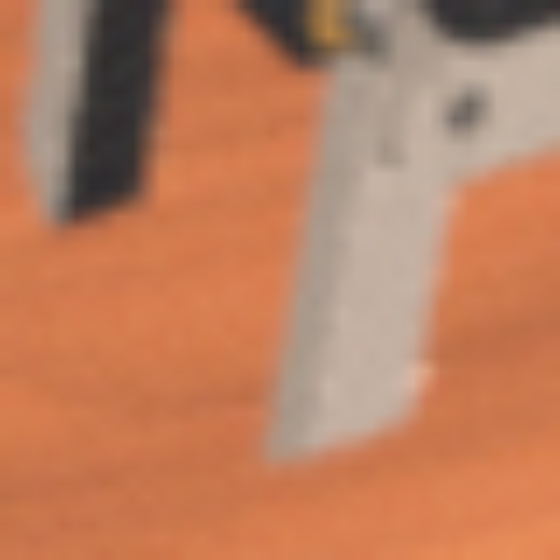

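Both views put the pad ends about 38 mm above the reported TCP. At this height they overlap the pin by about 15 mm, and the pin is centred between them. Gripping here.

>>> {"name": "play_rows", "arguments": {"deltas": [[[0, 0, 0, 0, 0, 0, 5], [0, 0, 0, 0, 0, 0, 5], [0, 0, 0, 0, 0, 0, 5], [0, 0, 0, 0, 0, 0, 5], [0, 0, 0, 0, 0, 0, 5]]], "grip_force": 40}}

```text
time_s: 7.05
ee_pos: [0.5348, 0.1653, 0.0401]
eef_rot: [1.629, 1.571, 0.198]
force: [-0.0, 0.3, 1.3]
grip_width: 0.0125
```

>>> {"name": "play_rows", "arguments": {"deltas": [[[-5, 0, 0, 0, 0, 0, 5], [-15, 0, 0, 0, 0, 0, 5], [-25, 0, 0, 0, 0, 0, 5], [-35, 0, 0, 0, 0, 0, 5], [-35, 0, 0, 0, 0, 0, 5], [-25, 0, 0, 0, 0, 0, 5], [-15, 0, 0, 0, 0, 0, 5], [-5, 0, 0, 0, 0, 0, 5], [0, 0, 0, 0, 0, 0, 5]]]}}

```text
time_s: 7.95
ee_pos: [0.5347, 0.1653, 0.2001]
eef_rot: [1.621, 1.57, 0.19]
force: [0.7, -0.8, -1.1]
grip_width: 0.0127
```

```bash
python3 -c "
from h import *
c=snap('wrist','wrist5.png');cv2.imwrite('pics/w5z.png',cv2.resize(c['img'][200:400,240:400],None,fx=3,fy=3)[:,:,::-1])
c=snap('scene','scene5.png');o=ctrl.get_obs();p=o['ee_pos'];q=proj(c,[p+[0,0,.053],p-[0,0,.027]]);print(p,o['force'],o['grip_width'],q,(q-[355,120])*5);cv2.imwrite('pics/s5z.png',cv2.resize(c['img'][120:220,355:455],None,fx=5,fy=5)[:,:,::-1])
"
```

```text
[0.53434631 0.16515676 0.19889791] [-0.39369737  1.19762876 -0.63335237] 0.012687187500005795 [[400.86322715 159.26282382]
 [396.55742918 186.81243616]] [[229.31613576 196.31411908]
 [207.78714592 334.06218079]]
```

View pics/w5z.png

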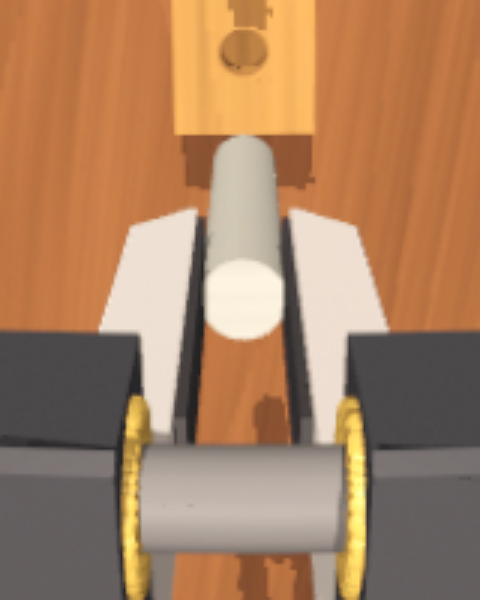

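View pics/s5z.png

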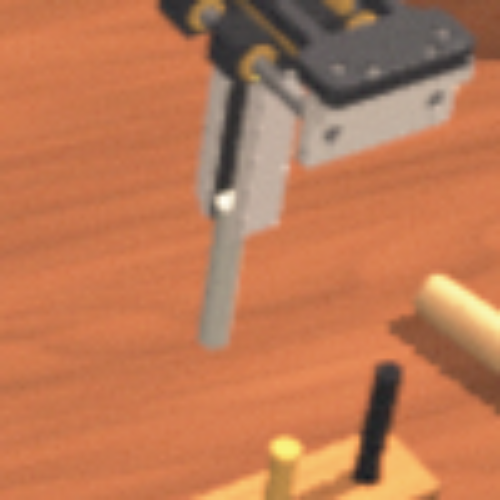

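```bash
cat >> h.py <<'E'
def wproj(c,P):
    R,_=cv2.Rodrigues(np.array(c['rvec'],float));v=R@np.array(P)+np.array(c['tvec']).ravel()
    th=np.arctan2(np.hypot(v[0],v[1]),v[2]);return c['fx']*th*v[:2]/np.hypot(v[0],v[1])+[c['cx'],c['cy']]
E
python3 -c "
from h import *
w=load('wrist5');s=load('scene5');p=np.array([.5347,.1653,.2])
T=p+[0,0,.052];B=p-[0,0,.028]
print([((wproj(w,x)-[240,200])*3).round(1) for x in(T,B)])
print(((proj(s,[T,B])-[355,120])*5).round(1))
for d in([.005,0,0],[0,.005,0]): print(d,((wproj(w,B+d)-[240,200])*3).round(1),((proj(s,B+d)-[355,120])*5).round(1))
cv2.imwrite('pics/w5f.png',cv2.resize(w['img'][235:320,300:345],None,fx=9,fy=7)[:,:,::-1])
cv2.imwrite('pics/s5f.png',cv2.resize(s['img'][150:195,380:420],None,fx=13,fy=13)[:,:,::-1])
"
```

```text
[array([243.1, 298.4]), array([242.2, 162.2])]
[[230.  196.6]
 [208.4 334.3]]
[0.005, 0, 0] [263.7 165.1] [[213.  341.3]]
[0, 0.005, 0] [245.2 141.4] [[218.4 331.9]]
```

View pics/w5f.png

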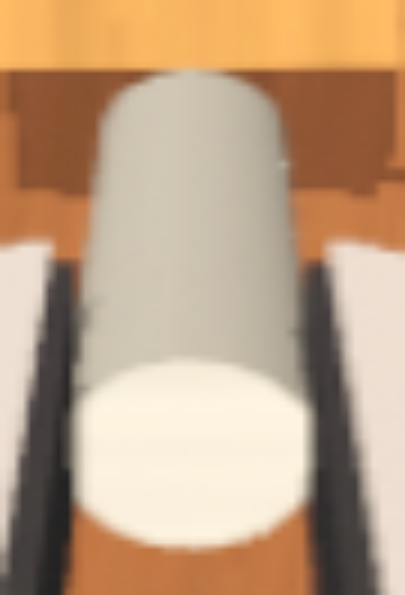

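View pics/s5f.png

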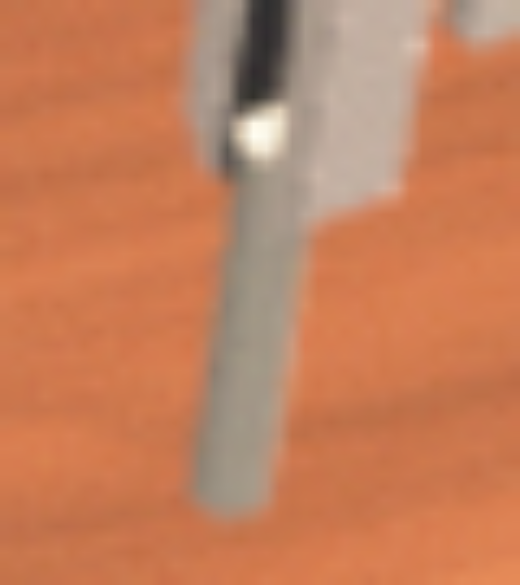

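Bottom and top of the pin match a vertical pin at the commanded place (wrist rows 245 and 300 seen, 244.4 and 299.5 predicted). Now I'll carry it over to the hole.

```bash
python3 plan.py 0.5059 -0.2195 0.190 8.4 14 5
```

```text
at [0.53434631 0.16515676 0.19889791] jaw 8.020425626972205 F [-0.39369737  1.19762876 -0.63335237] w 0.012687187500005795
[0.7, -5.8, 26.9, np.float64(-0.0), 0, 0, 5.0]
[0.6, -5.8, 26.9, np.float64(-0.0), 0, 0, 5.0]
[0.7, -5.9, 26.9, np.float64(-0.0), 0, 0, 5.0]
[0.6, -5.8, 26.9, np.float64(-0.0), 0, 0, 5.0]
[0.7, -5.9, 26.9, np.float64(-0.0), 0, 0, 5.0]
[0.6, -5.8, 26.9, np.float64(-0.0), 0, 0, 5.0]
[0.7, -5.9, 26.9, np.float64(-0.0), 0, 0, 5.0]
[0.6, -5.8, 26.9, np.float64(-0.0), 0, 0, 5.0]
[0.7, -5.9, 27.0, np.float64(-0.0), 0, 0, 5.0]
[0.6, -5.8, 26.9, np.float64(-0.0), 0, 0, 5.0]
[0.7, -5.9, 27.0, np.float64(-0.0), 0, 0, 5.0]
[0.6, -5.8, 26.9, np.float64(-0.0), 0, 0, 5.0]
[0.7, -5.9, 27.0, np.float64(-0.0), 0, 0, 5.0]
[0.6, -5.8, 26.9, np.float64(-0.0), 0, 0, 5.0]
end [ 0.50592005 -0.21947358  0.19000355]
```

>>> {"name": "play_rows", "arguments": {"deltas": [[[0.7, -5.8, 26.9, 0, 0, 0, 5], [0.6, -5.8, 26.9, 0, 0, 0, 5], [0.7, -5.9, 26.9, 0, 0, 0, 5], [0.6, -5.8, 26.9, 0, 0, 0, 5], [0.7, -5.9, 26.9, 0, 0, 0, 5], [0.6, -5.8, 26.9, 0, 0, 0, 5], [0.7, -5.9, 26.9, 0, 0, 0, 5]]]}}

```text
time_s: 8.75
ee_pos: [0.5199, -0.0279, 0.1943]
eef_rot: [-1.816, 1.569, 3.037]
force: [0.2, -0.3, -1.2]
grip_width: 0.0131
```

>>> {"name": "play_rows", "arguments": {"deltas": [[[0.6, -5.8, 26.9, 0, 0, 0, 5], [0.7, -5.9, 27.0, 0, 0, 0, 5], [0.6, -5.8, 26.9, 0, 0, 0, 5], [0.7, -5.9, 27.0, 0, 0, 0, 5], [0.6, -5.8, 26.9, 0, 0, 0, 5], [0.7, -5.9, 27.0, 0, 0, 0, 5], [0.6, -5.8, 26.9, 0, 0, 0, 5], [0, 0, 0, 0, 0, 0, 5], [0, 0, 0, 0, 0, 0, 5]]]}}

```text
time_s: 9.65
ee_pos: [0.5059, -0.2193, 0.1898]
eef_rot: [-2.273, 1.569, 2.578]
force: [0.5, -0.2, -1.2]
grip_width: 0.0128
```

```bash
python3 -c "
from h import *
from scipy.spatial.transform import Rotation as R
c=snap('wrist','wrist6.png');s=snap('scene','scene6.png')
o=ctrl.get_obs();p=o['ee_pos'];print(p,o['force'],o['grip_width'],R.from_euler('xyz',o['eef_rot']).as_matrix()[:,0])
B=p-[0,0,.028];T=p+[0,0,.052]
print([wproj(c,x).round(1) for x in (T,B)],proj(s,[T,B]).round(1),'hole pred',wproj(c,[.5059,-.2195,.132]),proj(s,[.5059,-.2195,.132]))
cv2.imwrite('pics/w6z.png',cv2.resize(c['img'][180:340,240:400],None,fx=4,fy=3.7)[:,:,::-1])
cv2.imwrite('pics/s6z.png',cv2.resize(s['img'][150:270,190:290],None,fx=5,fy=5)[:,:,::-1])
"
```

```text
[ 0.50628787 -0.21848389  0.19037748] [ 0.98735377 -0.06564068 -1.25798324] 0.012774522196448663 [-7.25796341e-04  5.63064069e-04 -9.99999578e-01]
[array([321.9, 298.6]), array([321.6, 253.4])] [[224.4 193.1]
 [229.5 220.2]] hole pred [320.77584129 243.84632526] [[230.83823741 229.76997958]]
```

View pics/w6z.png

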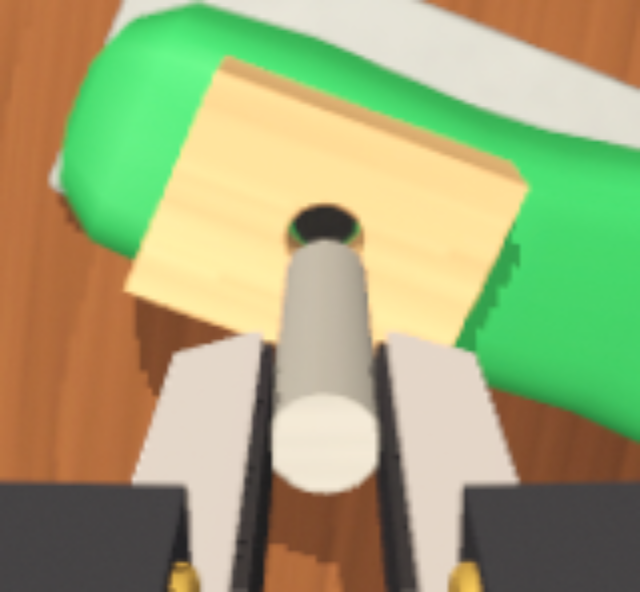

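View pics/s6z.png

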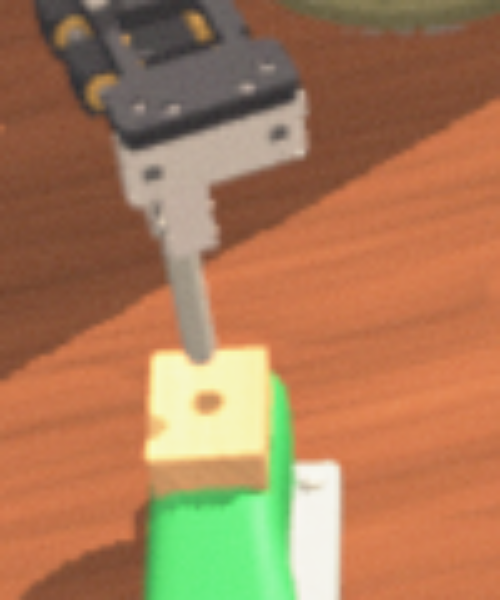

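The wrist view puts the hole mouth at about (321,243), and my prediction was (320.8,243.8). Lowering to light contact.

>>> {"name": "play_rows", "arguments": {"deltas": [[[8, 0, 0, 0, 0, 0, 5], [8, 0, 0, 0, 0, 0, 5], [6, 0, 0, 0, 0, 0, 5], [4, 0, 0, 0, 0, 0, 5], [2, 0, 0, 0, 0, 0, 5], [1, 0, 0, 0, 0, 0, 5], [1, 0, 0, 0, 0, 0, 5], [1, 0, 0, 0, 0, 0, 5], [0, 0, 0, 0, 0, 0, 5]]]}}

```text
time_s: 10.65
ee_pos: [0.5063, -0.2194, 0.1598]
eef_rot: [1.686, 1.571, 0.255]
force: [-0.7, 0.2, -0.3]
grip_width: 0.0126
```

>>> {"name": "play_rows", "arguments": {"deltas": [[[1, 0, 0, 0, 0, 0, 5], [0, 0, 0, 0, 0, 0, 5]]]}}

```text
time_s: 10.85
ee_pos: [0.5063, -0.2194, 0.1588]
eef_rot: [-1.723, 1.571, 3.13]
force: [0.0, -0.8, -0.8]
grip_width: 0.0131
```

>>> {"name": "play_rows", "arguments": {"deltas": [[[1, 0, 0, 0, 0, 0, 5], [0, 0, 0, 0, 0, 0, 5]]]}}

```text
time_s: 11.05
ee_pos: [0.5063, -0.2193, 0.1578]
eef_rot: [-2.11, 1.571, 2.742]
force: [0.4, -0.2, -0.4]
grip_width: 0.0128
```

>>> {"name": "play_rows", "arguments": {"deltas": [[[1, 0, 0, 0, 0, 0, 5], [0, 0, 0, 0, 0, 0, 5]]]}}

```text
time_s: 11.25
ee_pos: [0.5063, -0.2193, 0.1567]
eef_rot: [-2.246, 1.571, 2.607]
force: [-0.0, 0.7, -1.6]
grip_width: 0.0127
```

>>> {"name": "play_rows", "arguments": {"deltas": [[[1, 0, 0, 0, 0, 0, 5], [0, 0, 0, 0, 0, 0, 5]]]}}

```text
time_s: 11.45
ee_pos: [0.5063, -0.2193, 0.1557]
eef_rot: [-2.136, 1.571, 2.716]
force: [-0.3, 0.4, -2.3]
grip_width: 0.0129
```

```bash
python3 -c "
from h import *
c=snap('wrist','wrist7.png');s=snap('scene','scene7.png')
o=ctrl.get_obs();p=o['ee_pos'];print(p,o['force'])
cv2.imwrite('pics/w7z.png',cv2.resize(c['img'][180:340,240:400],None,fx=4,fy=3.7)[:,:,::-1])
cv2.imwrite('pics/s7z.png',cv2.resize(s['img'][150:270,190:290],None,fx=5,fy=5)[:,:,::-1])
"
```

```text
[ 0.50630045 -0.21934063  0.1558229 ] [ 0.32772158 -0.40805605 -0.0191729 ]
```

View pics/w7z.png

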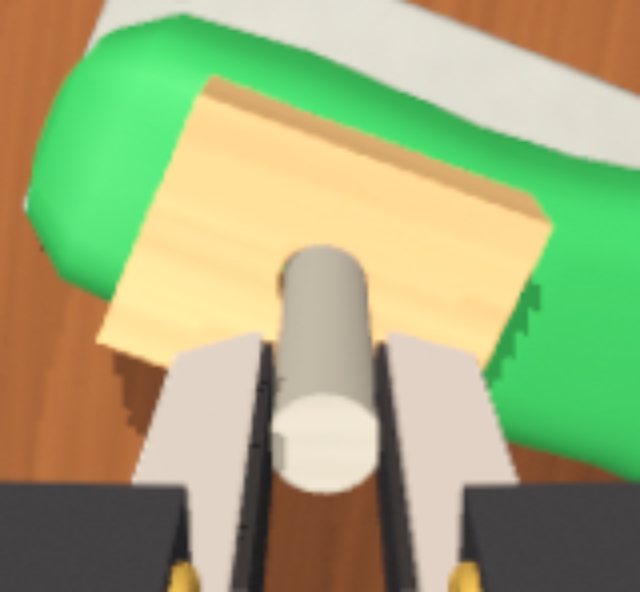

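View pics/s7z.png

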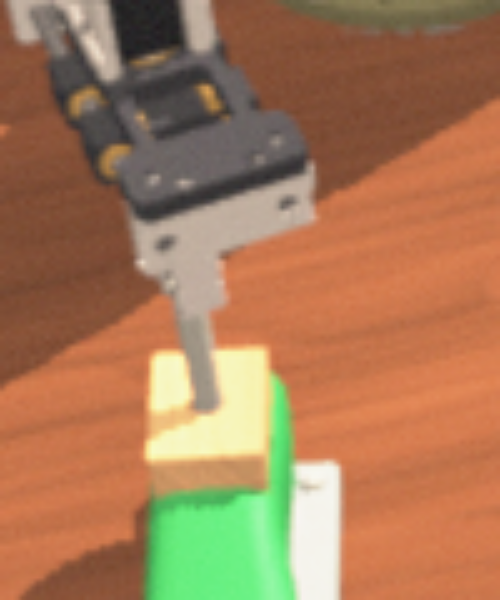

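There's no force 4 mm below the block's top plane, so it looks like the pin entered directly. Continuing in small steps and watching the force.

>>> {"name": "play_rows", "arguments": {"deltas": [[[1, 0, 0, 0, 0, 0, 5], [1, 0, 0, 0, 0, 0, 5], [0, 0, 0, 0, 0, 0, 5]]]}}

```text
time_s: 11.85
ee_pos: [0.5062, -0.2193, 0.1537]
eef_rot: [-2.136, 1.57, 2.717]
force: [-0.5, -0.5, -1.5]
grip_width: 0.0127
```

>>> {"name": "play_rows", "arguments": {"deltas": [[[1, 0, 0, 0, 0, 0, 5], [1, 0, 0, 0, 0, 0, 5], [0, 0, 0, 0, 0, 0, 5]]]}}

```text
time_s: 12.15
ee_pos: [0.5063, -0.2193, 0.1517]
eef_rot: [-2.28, 1.571, 2.573]
force: [0.1, 0.7, -1.3]
grip_width: 0.0125
```

>>> {"name": "play_rows", "arguments": {"deltas": [[[1, 0, 0, 0, 0, 0, 5], [1, 0, 0, 0, 0, 0, 5], [0, 0, 0, 0, 0, 0, 5]]]}}

```text
time_s: 12.45
ee_pos: [0.5063, -0.2193, 0.1497]
eef_rot: [-2.144, 1.571, 2.708]
force: [-0.3, 0.3, -1.9]
grip_width: 0.0129
```

>>> {"name": "play_rows", "arguments": {"deltas": [[[1, 0, 0, 0, 0, 0, 5], [1, 0, 0, 0, 0, 0, 5], [0, 0, 0, 0, 0, 0, 5]]]}}

```text
time_s: 12.75
ee_pos: [0.5063, -0.2193, 0.1477]
eef_rot: [-2.216, 1.571, 2.636]
force: [0.3, 0.0, -1.1]
grip_width: 0.0129
```

The pin is 12 mm deep with no force. The disc is expected at TCP ≈ 0.142.

>>> {"name": "play_rows", "arguments": {"deltas": [[[1, 0, 0, 0, 0, 0, 5], [1, 0, 0, 0, 0, 0, 5], [1, 0, 0, 0, 0, 0, 5], [1, 0, 0, 0, 0, 0, 5], [0, 0, 0, 0, 0, 0, 5]]]}}

```text
time_s: 13.25
ee_pos: [0.5063, -0.2193, 0.1437]
eef_rot: [-2.073, 1.571, 2.78]
force: [0.6, -0.1, -1.5]
grip_width: 0.0126
```

>>> {"name": "play_rows", "arguments": {"deltas": [[[1, 0, 0, 0, 0, 0, 5], [1, 0, 0, 0, 0, 0, 5], [0, 0, 0, 0, 0, 0, 5]]]}}

```text
time_s: 13.55
ee_pos: [0.5064, -0.2194, 0.1419]
eef_rot: [0.859, 1.571, -0.572]
force: [-0.3, 0.4, 1.3]
grip_width: 0.0124
```

>>> {"name": "play_rows", "arguments": {"deltas": [[[1, 0, 0, 0, 0, 0, 5], [1, 0, 0, 0, 0, 0, 5], [0, 0, 0, 0, 0, 0, 5]]]}}

```text
time_s: 13.85
ee_pos: [0.5065, -0.2194, 0.14]
eef_rot: [1.071, 1.57, -0.36]
force: [0.6, 0.3, 3.1]
grip_width: 0.0126
```

>>> {"name": "play_rows", "arguments": {"deltas": [[[1, 0, 0, 0, 0, 0, 5], [1, 0, 0, 0, 0, 0, 5], [0, 0, 0, 0, 0, 0, 5]]]}}

```text
time_s: 14.15
ee_pos: [0.5065, -0.2194, 0.1381]
eef_rot: [0.951, 1.57, -0.48]
force: [0.1, -0.4, 5.2]
grip_width: 0.0129
```

Disc contact came at about 0.142, as expected, and the last is yielding. Pressing on; I expect a plateau at about 7 N net and then a rise at the bottom.

>>> {"name": "play_rows", "arguments": {"deltas": [[[1, 0, 0, 0, 0, 0, 5], [1, 0, 0, 0, 0, 0, 5], [0, 0, 0, 0, 0, 0, 5]]]}}

```text
time_s: 14.45
ee_pos: [0.5065, -0.2194, 0.136]
eef_rot: [0.942, 1.57, -0.489]
force: [-0.2, 0.3, 5.4]
grip_width: 0.0127
```

>>> {"name": "play_rows", "arguments": {"deltas": [[[1, 0, 0, 0, 0, 0, 5], [1, 0, 0, 0, 0, 0, 5], [0, 0, 0, 0, 0, 0, 5]]]}}

```text
time_s: 14.75
ee_pos: [0.5065, -0.2194, 0.1341]
eef_rot: [1.001, 1.57, -0.429]
force: [-0.4, 1.0, 5.5]
grip_width: 0.0127
```

>>> {"name": "play_rows", "arguments": {"deltas": [[[1, 0, 0, 0, 0, 0, 5], [1, 0, 0, 0, 0, 0, 5], [0, 0, 0, 0, 0, 0, 5]]]}}

```text
time_s: 15.05
ee_pos: [0.5065, -0.2194, 0.1321]
eef_rot: [1.036, 1.57, -0.395]
force: [0.1, -0.6, 5.8]
grip_width: 0.0126
```

>>> {"name": "play_rows", "arguments": {"deltas": [[[1, 0, 0, 0, 0, 0, 5], [0, 0, 0, 0, 0, 0, 5]]]}}

```text
time_s: 15.25
ee_pos: [0.5066, -0.2195, 0.1312]
eef_rot: [0.956, 1.57, -0.475]
force: [-0.8, -0.1, 6.9]
grip_width: 0.0127
```

The plateau is there (about 5.5 N read, about 7 N net). Continuing until the force clearly rises.

>>> {"name": "play_rows", "arguments": {"deltas": [[[1, 0, 0, 0, 0, 0, 5], [0, 0, 0, 0, 0, 0, 5]]]}}

```text
time_s: 15.45
ee_pos: [0.5066, -0.2195, 0.1303]
eef_rot: [0.956, 1.57, -0.475]
force: [-0.4, 0.2, 8.0]
grip_width: 0.0126
```

>>> {"name": "play_rows", "arguments": {"deltas": [[[1, 0, 0, 0, 0, 0, 5], [0, 0, 0, 0, 0, 0, 5]]]}}

```text
time_s: 15.65
ee_pos: [0.5067, -0.2196, 0.1295]
eef_rot: [0.941, 1.569, -0.49]
force: [-0.7, 0.1, 9.2]
grip_width: 0.0124
```

>>> {"name": "play_rows", "arguments": {"deltas": [[[1, 0, 0, 0, 0, 0, 5], [0, 0, 0, 0, 0, 0, 5]]]}}

```text
time_s: 15.85
ee_pos: [0.5067, -0.2196, 0.1286]
eef_rot: [0.936, 1.569, -0.495]
force: [-1.4, 0.8, 10.3]
grip_width: 0.0126
```

The force now rises at the spring rate (about 1.1 N/mm), so the pin is on the bottom. Net force is about 11.6 N, so the last is down about 8 mm. I'll ease back up 7 mm and let go.

>>> {"name": "play_rows", "arguments": {"deltas": [[[-2, 0, 0, 0, 0, 0, 5], [-2, 0, 0, 0, 0, 0, 5], [-2, 0, 0, 0, 0, 0, 5], [-1, 0, 0, 0, 0, 0, 5], [0, 0, 0, 0, 0, 0, 5]]]}}

```text
time_s: 16.35
ee_pos: [0.5064, -0.2193, 0.1348]
eef_rot: [1.511, 1.571, 0.08]
force: [0.4, -0.2, 2.4]
grip_width: 0.013
```

>>> {"name": "play_rows", "arguments": {"deltas": [[[0, 0, 0, 0, 0, 0, 16], [0, 0, 0, 0, 0, 0, 20], [0, 0, 0, 0, 0, 0, 26], [0, 0, 0, 0, 0, 0, 40], [0, 0, 0, 0, 0, 0, 40], [0, 0, 0, 0, 0, 0, 40], [0, 0, 0, 0, 0, 0, 40]]]}}

```text
time_s: 17.05
ee_pos: [0.5063, -0.2194, 0.1348]
eef_rot: [0.918, 1.571, -0.513]
force: [-0.2, 1.5, 0.2]
grip_width: 0.04
```

```bash
python3 -c "
from h import *
c=snap('wrist','wrist8.png')
cv2.imwrite('pics/w8z.png',cv2.resize(c['img'][180:380,220:420],None,fx=3,fy=3)[:,:,::-1])
"
```

```text
(no output)
```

View pics/w8z.png

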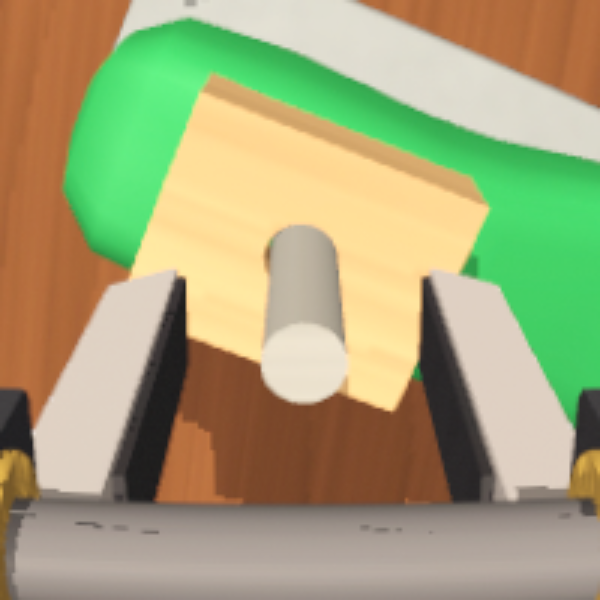

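The fingers are clear of the pin on both sides: pads at crop x≈187 and 425, pin at 262–348. Retreating straight up, then moving aside to check.

>>> {"name": "play_rows", "arguments": {"deltas": [[[-10, 0, 0, 0, 0, 0, 40], [-20, 0, 0, 0, 0, 0, 40], [-30, 0, 0, 0, 0, 0, 40], [-30, 0, 0, 0, 0, 0, 40], [-20, 0, 0, 0, 0, 0, 40], [0, 0, -30, 0, 0, 0, 40], [0, 0, -40, 0, 0, 0, 40], [0, 0, -40, 0, 0, 0, 40], [0, 0, -30, 0, 0, 0, 40], [0, 0, 0, 0, 0, 0, 40]]]}}

```text
time_s: 18.1
ee_pos: [0.4865, -0.0781, 0.2461]
eef_rot: [1.477, 1.569, 0.049]
force: [-0.1, 0.4, 0.6]
grip_width: 0.0398
```

```bash
python3 -c "
from h import *
c=snap('top','top9.png');s=snap('scene','scene9.png')
B=[.506,-.219,.132]
for n,i in(('top',c),('scene',s)): print(n,[proj(i,np.add(B,[0,0,h])).round(1).tolist() for h in(0,.056,.0585,.062)])
cv2.imwrite('pics/t9z.png',cv2.resize(c['img'][225:315,345:435],None,fx=6,fy=6)[:,:,::-1])
cv2.imwrite('pics/s9z.png',cv2.resize(s['img'][180:260,190:270],None,fx=7,fy=7)[:,:,::-1])
print(ctrl.get_obs()['ee_pos'],ctrl.get_obs()['force'])"
```

```text
top [[[388.7, 270.4]], [[392.5, 267.0]], [[392.7, 266.9]], [[392.9, 266.6]]]
scene [[[231.1, 229.7]], [[227.7, 211.9]], [[227.5, 211.0]], [[227.3, 209.9]]]
[ 0.48691345 -0.08056517  0.24565277] [-0.37041783 -0.21921847 -0.21884236]
```

View pics/t9z.png

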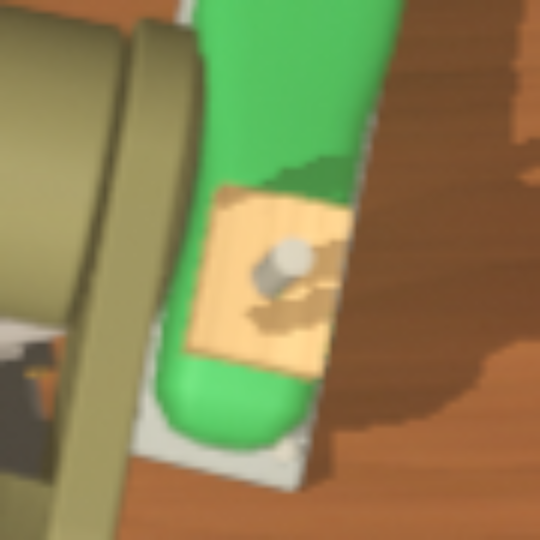

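View pics/s9z.png

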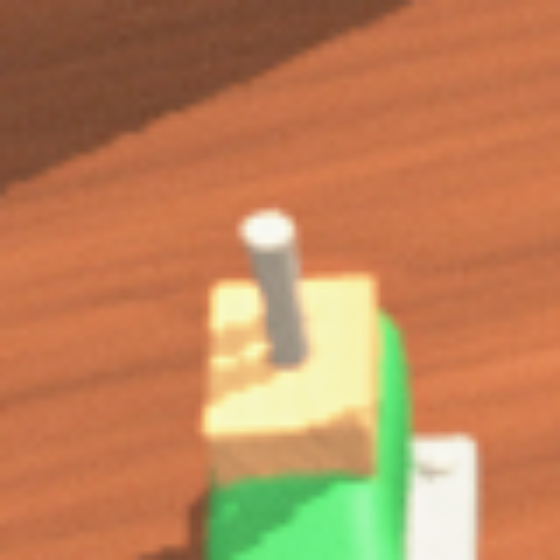

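View pics/scene9.png

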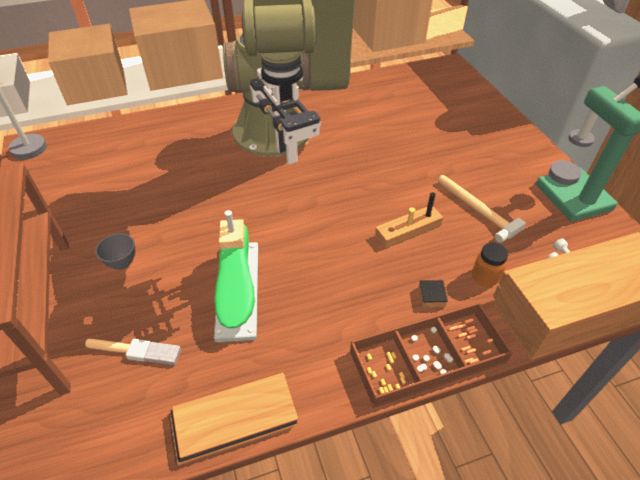

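The pin's end is at scene (228.1,212.4); fully home predicts about (228,212.2), and one still on the undriven disc would sit about 2 px higher. The block's front corner row (242.4 now, 242.2 at the start) shows the last is back up.

```bash
python3 -c "
from station import hand_in
print(hand_in())"
```

```text
the job is handed in; nothing more can be done
None
```

The steel pin is in the blind hole of the last, released and judged fully home, and the job is handed in at about 18 s of the 72 s allowed. No verdict was reported.

- **Grasp:** both the wrist and scene cameras put the pad ends about 38 mm above the reported TCP. My first grip therefore held only about 7 mm of the pin. I set the pin back in its stand hole and regripped 11 mm lower.
- **Search:** no spiral was made. The pin went straight into the hole at the position measured from the cameras.
- **Press:** the pin met the disc at about 18 mm depth and pushed it at about 7 N net. The force then rose at about 1.1 N/mm, which is the spring rate with the disc on the bottom. Peak net force was about 12 N, so by the spring figures the last went down about 8 mm, well short of its 16.5 mm limit.
- **Final checks:**
  - Pin: its end is at scene row 212.4, against 212.2 predicted for fully home, and it looks upright.
  - Last: back up, with the front corner of the wooden block at row 242.4 against 242.2 at the start.
  - Robot: the gripper is clear of everything.
  - Bystanders: they look undisturbed in the final picture; I did not measure their positions.
- **Disagreements:** the scene and top cameras differed by about 3 mm sideways throughout. I cancelled this by using the pin-to-hole vector. The gap between the fingertips and the reported TCP is unexplained.

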